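# Peel the formed tray off the case pan and hold it over the viewing light

### The job

The white formed tray is stuck fast in the grey case pan. Peel it out by its upright corner tab: raise the tab corner first, tipping the tray clearly (about 10 degrees) while the opposite corner still rests on the pan's rim, and only then lift it away, leaving the pan and everything else on the bench where they stand. Finish while still holding the tray in the gripper, level, still, and centred about 15 cm above the flat viewing light panel so that it can be inspected; do not put it down.

Things in the scene. Friction and masses are not known exactly. Their poses are not given: they have to be found in the camera images.
- tray_tab (a point): Centre of the upright tab at one corner of the white tray: a plate 10 mm thick, 30 mm wide, 28 mm tall (14 mm above and below this point), standing on the flange. In the tray's axes it is 10 mm thick along (0.8, 0.6, 0), the way from the tab along the diagonal to the opposite corner, and 30 mm wide along (0.6, -0.8, 0). Both its faces are free: the open basin inside, nothing outside.
- tray_mid (a point): Centre of the tray, level with the flange's upper face. Rigid white plastic, about 90 g: a flange 200 mm (x) by 150 mm (y), 4 mm thick, round an open basin 160 x 110 mm reaching 24 mm below this point. z is the upward normal. From here, in the tray's axes, the tab's centre lies at (-84, -58, +14) mm and the corner opposite to the tab at (+100, +75, -4) mm.
- tray_far (a point): The tray's corner opposite to the tab, at the underside of its flange. It rests on the pan's rim at the start. Axes are the tray's.
- tray: The same tray; origin at the centre of the basin's underside, 24 mm below tray_mid; same axes.
- pan: Grey case pan under the tray: open box 190 (x) x 140 (y) x 50 mm, 1.2 kg, loose on the bench. Origin: centre of its underside. The tray's flange overhangs its rim by 5 mm, axes parallel to the pan's at the start. Four sprung rubber clips inside cling to the basin (4 to 8 N to pull it straight out, half of that at the tab when tipped) until it has risen about 14 mm past them.
- panel_top (a point): The centre of the upper face of the flat square viewing light panel, an opal plate in an aluminium frame, 180 x 180 mm, its top 15.5 mm above the bench, fixed. It lies on the other side of the bench (left or right) from the pan.
- articulator: Bystander: a hinged metal articulator holding two pink jaw casts, about 90 x 100 x 76 mm, origin at the centre of its underside. Not to be disturbed.
- cast: Bystander: a single stone-coloured jaw cast with white teeth, about 80 x 60 x 32 mm, origin at the centre of its underside. Not to be disturbed.
- bowl: Bystander: a grey mixing bowl, 100 mm across, 50 mm tall, origin at the centre of its underside. Not to be disturbed.
- bottle: Bystander: an amber bottle, 52 mm across, 110 mm tall, origin at the centre of its underside. Not to be disturbed.
- jar: Bystander: a squat clear jar with a cap, 64 mm across, 70 mm tall, origin at the centre of its underside. Not to be disturbed.
- spatula: Bystander: a mixing spatula 190 mm long lying on the bench along its own x, under 30 mm tall. Not to be disturbed.
- brush: Bystander: a bench brush 160 mm long lying on the bench along its own x, under 50 mm tall. Not to be disturbed.

How it is judged:
By the outcome, as a careful person would: the job done as asked, in the order asked, and still so for the second after the job is handed in, while the arm keeps its last pose, push and grip.
It also fails if it takes over 43 s, if anything falls off the work surface, if the arm or the gripper's body presses on something with over 40 N, if the wrist force passes 120 N, or if a joint passes its speed limit or range.

### The arm

A 6-joint arm with a two-finger parallel gripper is mounted at the origin on the work surface. World frame = base frame: x ahead of the robot, y to its left, z up, the work surface at z = 0. Lengths are in m, angles in rad, forces in N, time in s.
With the tool pointing down it reaches from about 0.35 to 0.85 m from the base axis. Payload 8.1 kg.
Tool frame: the origin (TCP) lies on the mounting face of the last link; the fingertips stand 186 mm ahead of it and the grasp point (between the pads) lies 167 mm ahead of it; z points along the fingers, y is the line along which they close (so a half turn about z gives the same grasp; the last joint's range is limited). The gripper opens to 93 mm and grips with 3 to 60 N. Pads are 15 mm wide; open, the fingers measure 128 mm over their backs; the gripper's body (75 mm by 188 mm) begins 65 mm behind the grasp point.
Start: joints at [1.031, 0.13, 1.488, -0, 1.523, -0.085], TCP at [0.264, 0.539, 0.405] pointing down, gripper open.
Joint ranges: [-2.96, 2.96], [-0.89, 2.26], [0.02, 2.5], [-1.34, 4.48], [0, 2.73], [-2.66, 2.66]. Speed limits (rad/s): [2.39, 2.39, 2.79, 3.14, 3.14, 3.14].

### API

Orientations are given as a rotation vector (axis times angle).
In Python, from plant import read_state, read_camera, camera_params, close_job gives the robot as it stands. The module is installed in compiled form; this text tells all that it offers.
- The arm moves only by the tool servo_tool, never from a script. Its argument "increments" is a list of rows, each an object with "slide": the shift along the tool's x, y, z in mm, a list of three; "dr": the turn, a rotation vector about the tool's x, y, z in rad, a list of three; "jaw": the closure, from 0 (fully open) to 1 (shut). In form: [{"slide": [x, y, z], "dr": [ax, ay, az], "jaw": jaw}, ...]. A call has 1 to 20 rows; each row is the pose to reach, as a shift and turn from the pose commanded when the call began, along the tool's axes at that moment; what a row does not reach only later rows make up. A row lasts 1/10 s, in which the tool goes at most 50 mm and 8.59 degrees, less where a joint would pass 70% of its speed; a pose out of reach is approached as far as the arm can. A call with a gripper value outside its range is refused whole. The fingers move at their own pace and stop on an object; "force" is the grip in N (left out, the last holds). Time passes only in rows, so rows that repeat a pose let the fingers close. It gives the time, the measured TCP pose, the force, the opening and the grip force at its end, in the units of the state.
- read_state(): the state, without advancing time (a new reading comes with each control period).
- read_camera(name): name is "scene" or "top" or "wrist"; returns (picture, depth): 480x640x3 uint8, red, green, blue; 480x640 float32, m along the optical axis (not along the pixel's ray), 0 where there is no reading.
- camera_params(name): a dict with "fx", "fy", "cx", "cy" (pixels), "k1" (the pictures are not rectified: a ray, as slopes to the right and down, at radius r is drawn at 1 + k1 r^2 times it, then the intrinsics apply), "rvec" (rotation vector, rad) and "tvec" (3), from world to camera coordinates, as OpenCV has them. Camera axes: x right, y down, z forward; pixel columns grow to the right and rows downward; lengths in m; the calibration is good to about 2 mm. A picture is of the moment at which its call begins: read the wrist's pose just before it. camera_params takes no time and is no camera call; for the wrist camera it gives the pose at the moment of the call.
- close_job(): hands the job in; it is judged then, once.
The state is a dict: "t": time; "q": joint angles; "dq": joint speeds; "joint_torque": joint torques, N m; "tool_pos": TCP position; "orientation": TCP orientation; "force": force on the tool from outside, world axes, zero at the start; "wrist_torque": the same for the moment, N m; "opening": finger opening in m; "gripper_force": force on a finger pad.
Only numpy, scipy, OpenCV 4.12 (cv2) and the standard library are available. Lean on these libraries where they do the work, as an engineer would, in place of code of your own. Each camera call takes 0.05 s, during which the arm holds its last target. There are 200 camera calls.

## Working session

There is one attempt and no reset: what is moved stays moved. The work goes in short steps, Python scripts to look and compute and a tool call to move; the robot and the scene stay as the last step left them, time stands still between calls to the robot, and variables do not carry over. Pictures are saved under pics/ and viewed, at most 10 in all, crops included, and the job is handed in when it is done.

Besides the shell and the picture viewer there is one more tool, called after "Request:" by a JSON object that holds its "method" and its "body". servo_tool: Moves the arm, as the interface text tells. Its arguments: {"type":"object","properties":{"increments":{"type":"array"},"force":{"type":"number"}},"required":["increments"]}

```bash
mkdir -p pics; cat > h.py <<'E'
import numpy as np, cv2
from scipy.spatial.transform import Rotation as R
from plant import *
def snap(n):
    p=camera_params(n); im,d=read_camera(n); return p,im,d
def cloud(p,d):
    v,u=np.mgrid[0:480,0:640].astype(float)
    K=np.array([[p['fx'],0,p['cx']],[0,p['fy'],p['cy']],[0,0,1]])
    xy=cv2.undistortPoints(np.stack([u.ravel(),v.ravel()],1)[:,None],K,np.array([p['k1'],0,0,0.]))[:,0]
    P=np.c_[xy,np.ones(len(xy))]*d.reshape(-1,1)
    Rm=R.from_rotvec(np.ravel(p['rvec'])).as_matrix()
    return ((P-np.ravel(p['tvec']))@Rm).reshape(480,640,3)
E
python3 - <<'E'
from h import *
for n in ['top','scene']:
    p,im,d=snap(n); cv2.imwrite(f'pics/{n}1.png',im[:,:,::-1]); np.savez(n+'1.npz',im=im,W=cloud(p,d),d=d)
s=read_state(); print(s['t'],s['tool_pos'],s['orientation'],s['opening'])
E
```

```text
0.1 [0.26343939 0.5388495  0.40379498] [-7.08139105e-01 -3.06024296e+00  2.46589048e-03] 0.09292964104930955
```

View pics/top1.png

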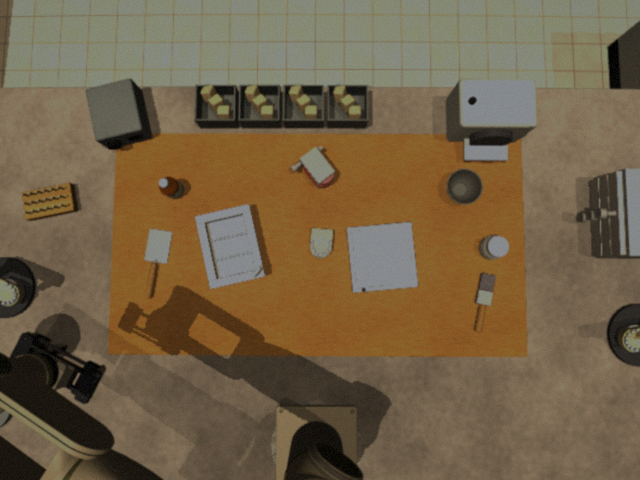

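View pics/scene1.png

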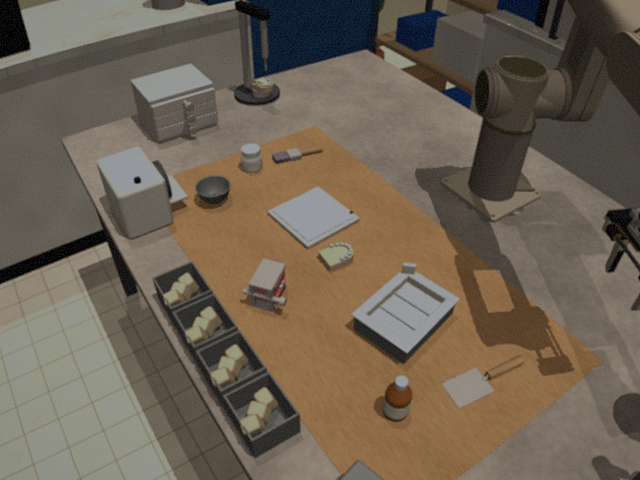

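The top view shows the tray at about (230,246) with its tab at (259,270), and the panel at (382,257). The cast at (321,242) lies between them.

```bash
python3 - <<'E'
from h import *
a=np.load('top1.npz'); W=a['W']; im=a['im']
def reg(u0,u1,v0,v1,zl,zh):
    w=W[v0:v1,u0:u1].reshape(-1,3); m=(w[:,2]>zl)&(w[:,2]<zh); return w[m]
t=reg(185,275,195,300,.040,.068); print('tray',len(t),np.median(t[:,2]),cv2.minAreaRect((t[:,:2]*1000).astype(np.float32)))
print(cv2.boxPoints(cv2.minAreaRect((t[:,:2]*1000).astype(np.float32))))
z=reg(185,275,195,300,.03,.2)[:,2]; print(np.histogram(z,bins=np.arange(.03,.11,.005)))
b=reg(185,275,195,300,.071,.12); print('tab',len(b),b.mean(0) if len(b) else '',b[:,2].max() if len(b) else '')
p=reg(340,425,215,300,.009,.03); print('panel',len(p),np.median(p[:,2]),cv2.minAreaRect((p[:,:2]*1000).astype(np.float32)))
c=reg(305,338,225,262,.012,.06); print('cast',c.min(0),c.max(0))
c=reg(285,345,140,195,.012,.12); print('art',c.min(0),c.max(0))
a=np.load('scene1.npz'); W=a['W']
b=reg(398,420,258,280,.068,.12); print('tab scene',len(b),b.mean(0),b.min(0),b.max(0))
E
```

```text
tray 2018 0.05374861018479472 ((536.1707763671875, 236.92071533203125), (200.6235809326172, 151.2169189453125), 13.422113418579102)
[[421.0484  287.17935]
 [456.14935 140.09268]
 [651.29315 186.66208]
 [616.1922  333.74875]]
(array([1322,  527,   70,  169, 1121,  633,   21,    4,    2,   17,   30,
          1,    0,    0,    0]), array([0.03 , 0.035, 0.04 , 0.045, 0.05 , 0.055, 0.06 , 0.065, 0.07 ,
       0.075, 0.08 , 0.085, 0.09 , 0.095, 0.1  , 0.105]))
tab 50 [0.46766858 0.16020283 0.08065066] 0.08579845757991951
panel 4168 0.01454808107566834 ((525.7340698242188, -171.7415771484375), (211.14369201660156, 186.2006072998047), 5.569807529449463)
cast [ 0.50767991 -0.04091042  0.01340143] [0.58691595 0.02185399 0.03571845]
art [ 0.70160324 -0.04190587  0.01200368] [0.8130273  0.07710648 0.08221777]
tab scene 86 [0.47062386 0.16040895 0.07653521] [0.453919   0.14724121 0.06837067] [0.48539172 0.17058341 0.08338933]
```

```bash
cat >> h.py <<'E'
def goal(pos,Rm,s=None):
    s=s or read_state(); R0=R.from_rotvec(s['orientation']); p=np.array(s['tool_pos'])
    return R0.inv().apply(np.array(pos)-p)*1000,(R0.inv()*Rm).as_rotvec()
def down(yaw): # tool z down, tool y at angle yaw
    y=np.array([np.cos(yaw),np.sin(yaw),0]); z=np.array([0,0,-1.]); return R.from_matrix(np.c_[np.cross(y,z),y,z])
E
python3 - <<'E'
from h import *
a=np.load('top1.npz'); W=a['W']
s=read_state(); print(R.from_rotvec(s['orientation']).as_matrix().round(3))
w=W[210:305,335:430]; m=((w[:,:,2]>.009)&(w[:,:,2]<.03)).astype(np.uint8); m=cv2.morphologyEx(m,cv2.MORPH_OPEN,np.ones((7,7)))>0
print('panel',cv2.minAreaRect((w[m][:,:2]*1000).astype(np.float32)))
for y in (50.3,-129.7):
    print(y,[x.round(3) for x in goal([.467,.161,.076+.167+.09],down(np.radians(y)),s)])
E
```

```text
[[-0.898  0.439 -0.001]
 [ 0.439  0.898 -0.001]
 [ 0.    -0.002 -1.   ]]
panel ((510.87384033203125, -176.3944091796875), (179.62049865722656, 178.14987182617188), 5.366345405578613)
50.3 [array([-348.858, -249.906,   71.163]), array([-0.002,  0.   ,  0.238])]
-129.7 [array([-348.858, -249.906,   71.163]), array([-0.000e+00, -2.000e-03, -2.903e+00])]
```

Request:
{"method": "servo_tool", "body": {"increments": [{"slide": [-349,-250,71],"dr": [0,0,0.238],"jaw": 0.3},{"slide": [-349,-250,71],"dr": [0,0,0.238],"jaw": 0.3},{"slide": [-349,-250,71],"dr": [0,0,0.238],"jaw": 0.3},{"slide": [-349,-250,71],"dr": [0,0,0.238],"jaw": 0.3},{"slide": [-349,-250,71],"dr": [0,0,0.238],"jaw": 0.3},{"slide": [-349,-250,71],"dr": [0,0,0.238],"jaw": 0.3},{"slide": [-349,-250,71],"dr": [0,0,0.238],"jaw": 0.3},{"slide": [-349,-250,71],"dr": [0,0,0.238],"jaw": 0.3},{"slide": [-349,-250,71],"dr": [0,0,0.238],"jaw": 0.3},{"slide": [-349,-250,71],"dr": [0,0,0.238],"jaw": 0.3},{"slide": [-349,-250,71],"dr": [0,0,0.238],"jaw": 0.3},{"slide": [-349,-250,71],"dr": [0,0,0.238],"jaw": 0.3},{"slide": [-349,-250,71],"dr": [0,0,0.238],"jaw": 0.3},{"slide": [-349,-250,71],"dr": [0,0,0.238],"jaw": 0.3}]}}

```text
t: 1.5
tool_pos: [0.4669, 0.1622, 0.3339]
orientation: [1.064, 2.956, 0.0]
force: [-0.2, -0.2, 0.7]
opening: 0.0648
gripper_force: 0.0
```

```bash
python3 - <<'E'
from h import *
s=read_state();p,im,d=snap('wrist'); W=cloud(p,d); cv2.imwrite('pics/w2.png',im[:,:,::-1]); np.savez('w2.npz',im=im,W=W)
print(s['t'],s['tool_pos'],s['force'],s['opening'])
m=(np.hypot(W[:,:,0]-.468,W[:,:,1]-.161)<.045)&(W[:,:,2]>.0)&(W[:,:,2]<.1)
z=W[m][:,2]; print(np.histogram(z,bins=np.arange(0,.105,.005))[0])
t=W[m&(W[:,:,2]>.075)&(W[:,:,2]<.09)]
print(len(t),t[:,2].mean(),cv2.minAreaRect((t[:,:2]*1000).astype(np.float32)))
mm=(np.hypot(W[:,:,0]-.536,W[:,:,1]-.237)<.14)&(W[:,:,2]>.045)&(W[:,:,2]<.066)
f=W[mm]; print(len(f),np.median(f[:,2]),cv2.minAreaRect((f[:,:2]*1000).astype(np.float32)))
E
```

```text
1.5 [0.46688544 0.16216806 0.33394799] [-0.18269974 -0.17216256  0.68049299] 0.0647996275739542
[3043   47    6    0    0    0 1722   79   70   71 3018  667   25   25
   30   31  638    0    0    0]
669 0.08202100500088239 ((465.94989013671875, 158.1537322998047), (9.340599060058594, 29.939517974853516), 50.529090881347656)
20260 0.05412183491090185 ((535.0260009765625, 234.0811004638672), (201.46104431152344, 151.01425170898438), 13.404223442077637)
```

View pics/w2.png

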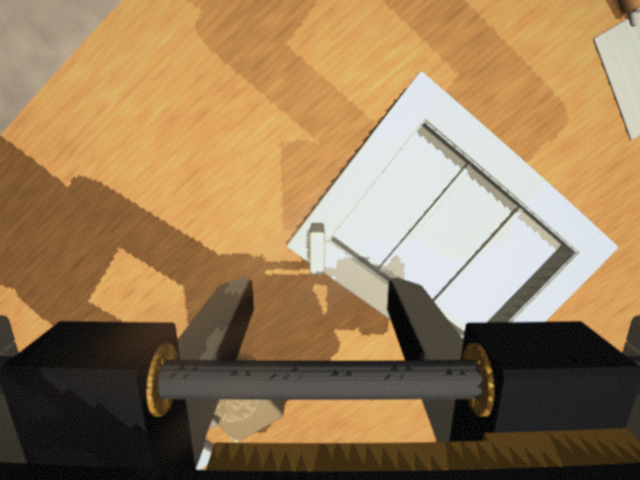

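The tab shows at (317,250), 30 × 9 mm at (0.466, 0.158), with its top at z 0.082. The flange extends outside it, so the fingertips must stay above z 0.054.

```bash
python3 - <<'E'
from h import *
s=read_state(); print(s['t'],s['tool_pos'])
print(goal([.4664,.1582,.243],down(np.radians(50.3)),s))
E
```

```text
1.55 [0.46694389 0.16203008 0.3339321 ]
(array([-2.00679242, -3.32625189, 90.9314091 ]), array([0.00031184, 0.00016862, 0.00179256]))
```

Request:
{"method": "servo_tool", "body": {"increments": [{"slide": [-2,-3,30],"dr": [0,0,0],"jaw": 0.3},{"slide": [-2,-3,55],"dr": [0,0,0],"jaw": 0.3},{"slide": [-2,-3,75],"dr": [0,0,0],"jaw": 0.3},{"slide": [-2,-3,84],"dr": [0,0,0],"jaw": 0.3},{"slide": [-2,-3,90],"dr": [0,0,0],"jaw": 0.3},{"slide": [-2,-3,90],"dr": [0,0,0],"jaw": 0.3},{"slide": [-2,-3,90],"dr": [0,0,0],"jaw": 0.3}]}}

```text
t: 2.25
tool_pos: [0.4673, 0.1578, 0.2448]
orientation: [1.066, 2.954, 0.001]
force: [-0.2, -1.0, 0.5]
opening: 0.0653
gripper_force: 0.0
```

```bash
python3 - <<'E'
from h import *
p,im,d=snap('wrist'); W=cloud(p,d); cv2.imwrite('pics/w3.png',im[:,:,::-1])
s=read_state(); print(s['t'],s['tool_pos'],s['force'])
m=(np.hypot(W[:,:,0]-.468,W[:,:,1]-.161)<.03)&(W[:,:,2]>.078)&(W[:,:,2]<.088)
t=W[m]; print(len(t),t.mean(0),t[:,2].mean(),cv2.minAreaRect((t[:,:2]*1000).astype(np.float32)))
E
```

```text
2.3 [0.46743824 0.15774481 0.24492535] [-0.84359043  0.38174093  0.35921205]
1678 [0.46743139 0.16172742 0.08215102] 0.08215101907444701 ((475.05450439453125, 169.0117645263672), (37.25562286376953, 30.118680953979492), 49.89757537841797)
```

View pics/w3.png

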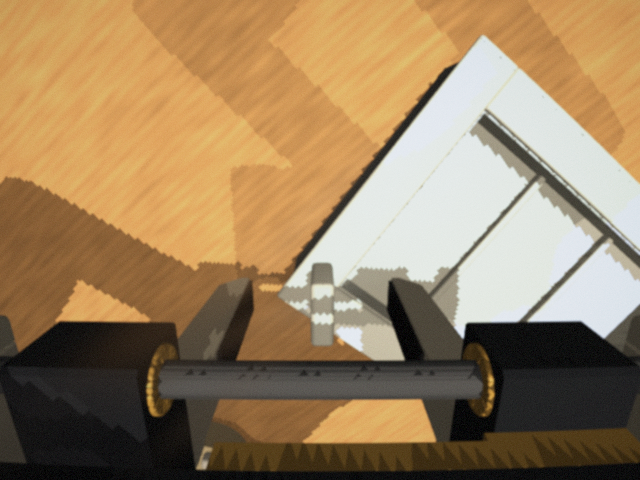

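The tab at (322,305) sits midway between the fingers at columns 252 and 388. I'll go 2 mm lower and close.

Request:
{"method": "servo_tool", "body": {"increments": [{"slide": [0,0,2],"dr": [0,0,0],"jaw": 0.3},{"slide": [0,0,2],"dr": [0,0,0],"jaw": 1},{"slide": [0,0,2],"dr": [0,0,0],"jaw": 1},{"slide": [0,0,2],"dr": [0,0,0],"jaw": 1},{"slide": [0,0,2],"dr": [0,0,0],"jaw": 1},{"slide": [0,0,2],"dr": [0,0,0],"jaw": 1},{"slide": [0,0,2],"dr": [0,0,0],"jaw": 1},{"slide": [0,0,2],"dr": [0,0,0],"jaw": 1},{"slide": [0,0,2],"dr": [0,0,0],"jaw": 1},{"slide": [0,0,2],"dr": [0,0,0],"jaw": 1},{"slide": [0,0,2],"dr": [0,0,0],"jaw": 1},{"slide": [0,0,2],"dr": [0,0,0],"jaw": 1}], "force": 50}}

```text
t: 3.5
tool_pos: [0.467, 0.1576, 0.2418]
orientation: [1.066, 2.955, 0.001]
force: [2.7, 1.5, -1.3]
opening: 0.0096
gripper_force: 50.0
```

```bash
python3 - <<'E'
from h import *
s=read_state(); print(s['t'],s['tool_pos'],s['orientation'],s['force'],s['opening'],s['gripper_force'])
R0=R.from_rotvec(s['orientation']); p=np.array(s['tool_pos'])
y=np.radians(13.4); c=np.array([.535,.2341,.0541])
far=c+R.from_euler('z',y).apply([.1,.075,-.004]); print('far',far)
d=np.array([np.cos(np.radians(50.3)),np.sin(np.radians(50.3)),0]); ax=np.cross([0,0,1],d) # raises -d end
print('far in tool',R0.inv().apply(far-p)*1000,'axis in tool',R0.inv().apply(ax))
for a in range(1,14):
    Q=R.from_rotvec(ax*np.radians(a)); print(a,(R0.inv().apply(far+Q.apply(p-far)-p)*1000).round(1),(R0.inv()*Q*R0).as_rotvec().round(4))
E
```

```text
3.5 [0.46700527 0.15762303 0.24183465] [1.06646136e+00 2.95466413e+00 5.54878147e-04] [ 2.71150146  1.53510115 -1.25974634] 0.009635611442198155 49.99766707420349
far [0.6148965  0.33023298 0.0501    ]
far in tool [ -3.51567856 227.18698114 191.83822023] axis in tool [ 9.99999970e-01  1.17863912e-04 -2.12981739e-04]
1 [-0.   3.4 -3.9] [ 0.0175  0.     -0.    ]
2 [-0.   6.8 -7.8] [ 0.0349  0.     -0.    ]
3 [ -0.   10.4 -11.6] [ 0.0524  0.     -0.    ]
4 [ -0.   13.9 -15.4] [ 0.0698  0.     -0.    ]
5 [ -0.   17.6 -19.1] [ 0.0873  0.     -0.    ]
6 [ -0.   21.3 -22.7] [ 0.1047  0.     -0.    ]
7 [ -0.   25.1 -26.3] [ 0.1222  0.     -0.    ]
8 [ -0.   28.9 -29.8] [ 0.1396  0.     -0.    ]
9 [ -0.   32.8 -33.2] [ 0.1571  0.     -0.    ]
10 [ -0.   36.8 -36.5] [ 0.1745  0.     -0.    ]
11 [ -0.   40.8 -39.8] [ 0.192  0.    -0.   ]
12 [ -0.   44.8 -43. ] [ 0.2094  0.     -0.    ]
13 [ -0.   49.  -46.2] [ 0.2269  0.     -0.    ]
```

Request:
{"method": "servo_tool", "body": {"increments": [{"slide": [0,1.7,-1.9],"dr": [0.0087,0,0],"jaw": 1},{"slide": [0,3.4,-3.9],"dr": [0.0175,0,0],"jaw": 1},{"slide": [0,5.1,-5.8],"dr": [0.0262,0,0],"jaw": 1},{"slide": [0,6.8,-7.8],"dr": [0.0349,0,0],"jaw": 1},{"slide": [0,8.6,-9.7],"dr": [0.0436,0,0],"jaw": 1},{"slide": [0,10.4,-11.6],"dr": [0.0524,0,0],"jaw": 1},{"slide": [0,12.1,-13.5],"dr": [0.0611,0,0],"jaw": 1},{"slide": [0,13.9,-15.4],"dr": [0.0698,0,0],"jaw": 1},{"slide": [0,15.7,-17.2],"dr": [0.0785,0,0],"jaw": 1},{"slide": [0,17.6,-19.1],"dr": [0.0873,0,0],"jaw": 1},{"slide": [0,19.4,-20.9],"dr": [0.096,0,0],"jaw": 1},{"slide": [0,21.3,-22.7],"dr": [0.1047,0,0],"jaw": 1},{"slide": [0,21.3,-22.7],"dr": [0.1047,0,0],"jaw": 1}]}}

```text
t: 4.8
tool_pos: [0.4807, 0.1742, 0.2649]
orientation: [-1.053, -2.918, 0.153]
force: [-1.2, -0.6, 0.5]
opening: 0.0099
gripper_force: 50.0
```

```bash
python3 - <<'E'
from h import *
s=read_state(); print(s['t'],s['tool_pos'],s['force'],s['wrist_torque'],s['opening'],s['gripper_force'])
p,im,d=snap('scene'); cv2.imwrite('pics/s4.png',cv2.resize(im[220:400,320:520,::-1],None,fx=3,fy=3))
W=cloud(p,d)
c=np.array([.535,.2341]); e=R.from_euler('z',-13.4,degrees=True)
L=e.apply(np.c_[(W[:,:,:2].reshape(-1,2)-c),np.zeros(480*640)]); z=W[:,:,2].ravel()
m=(abs(L[:,0])<.105)&(abs(L[:,1])<.08)&((abs(L[:,0])>.083)|(abs(L[:,1])>.058))&(z>.045)&(z<.1)&~((L[:,0]<-.05)&(L[:,1]<-.03))
A=np.c_[L[m][:,:2],np.ones(m.sum())]; zz=z[m]
for i in range(6):
    k=np.linalg.lstsq(A,zz,rcond=None)[0]; r=abs(zz-A@k); g=r<max(.003,np.percentile(r,80)); A,zz=A[g],zz[g]
print(len(zz),k,np.degrees(np.arctan(np.hypot(k[0],k[1]))),'far top z',k@[.1,.075,1])
E
```

```text
4.8 [0.48071238 0.17417007 0.2648972 ] [-1.17751578 -0.62155583  0.49190834] [0.00440917 0.10167811 0.09913566] 0.009936561227172104 50.010563135147095
1416 [-0.08366561 -0.05807771  0.06645229] 5.815391406787368 far top z 0.05372989840706951
```

View pics/s4.png

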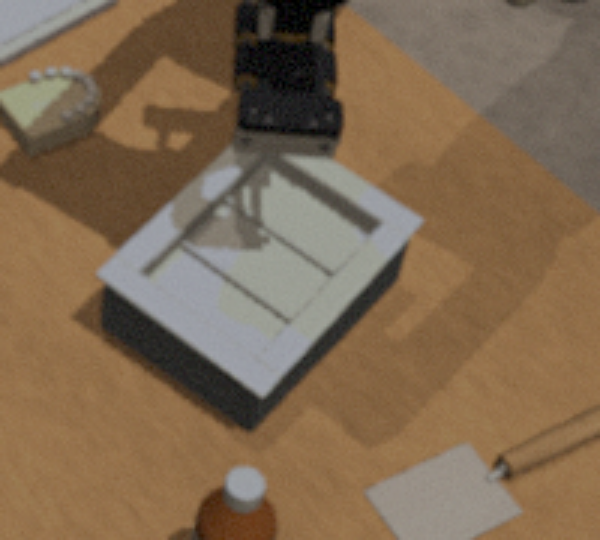

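The tab end has tipped 5.8° and the far corner (265,395) still rests on the rim. The pivot is fixed in the tool frame, so I'll repeat the same rows.

Request:
{"method": "servo_tool", "body": {"increments": [{"slide": [0,1.7,-1.9],"dr": [0.0087,0,0],"jaw": 1},{"slide": [0,3.4,-3.9],"dr": [0.0175,0,0],"jaw": 1},{"slide": [0,5.1,-5.8],"dr": [0.0262,0,0],"jaw": 1},{"slide": [0,6.8,-7.8],"dr": [0.0349,0,0],"jaw": 1},{"slide": [0,8.6,-9.7],"dr": [0.0436,0,0],"jaw": 1},{"slide": [0,10.4,-11.6],"dr": [0.0524,0,0],"jaw": 1},{"slide": [0,12.1,-13.5],"dr": [0.0611,0,0],"jaw": 1},{"slide": [0,13.9,-15.4],"dr": [0.0698,0,0],"jaw": 1},{"slide": [0,15.7,-17.2],"dr": [0.0785,0,0],"jaw": 1},{"slide": [0,17.6,-19.1],"dr": [0.0873,0,0],"jaw": 1},{"slide": [0,19.4,-20.9],"dr": [0.096,0,0],"jaw": 1},{"slide": [0,21.3,-22.7],"dr": [0.1047,0,0],"jaw": 1},{"slide": [0,21.3,-22.7],"dr": [0.1047,0,0],"jaw": 1},{"slide": [0,21.3,-22.7],"dr": [0.1047,0,0],"jaw": 1}]}}

```text
t: 6.25
tool_pos: [0.4956, 0.1921, 0.2848]
orientation: [-1.037, -2.874, 0.302]
force: [-0.1, -0.7, -1.4]
opening: 0.0094
gripper_force: 50.0
```

```bash
cat > tilt.py <<'E'
from h import *
s=read_state(); print(s['t'],s['tool_pos'],s['orientation'],s['force'],s['wrist_torque'],s['opening'])
p,im,d=snap('scene')
W=cloud(p,d)
c=np.array([.535,.2341]); e=R.from_euler('z',-13.4,degrees=True)
L=e.apply(np.c_[(W[:,:,:2].reshape(-1,2)-c),np.zeros(480*640)]); z=W[:,:,2].ravel()
m=(abs(L[:,0])<.105)&(abs(L[:,1])<.08)&((abs(L[:,0])>.083)|(abs(L[:,1])>.058))&(z>.045)&(z<.12)&~((L[:,0]<-.05)&(L[:,1]<-.03))
A=np.c_[L[m][:,:2],np.ones(m.sum())]; zz=z[m]
for i in range(6):
    k=np.linalg.lstsq(A,zz,rcond=None)[0]; r=abs(zz-A@k); g=r<max(.003,np.percentile(r,80)); A,zz=A[g],zz[g]
print(len(zz),k,np.degrees(np.arctan(np.hypot(k[0],k[1]))),'far top z',k@[.1,.075,1])
R0=R.from_rotvec(s['orientation']); print('up in tool',R0.inv().apply([0,0,1]))
E
python3 tilt.py
```

```text
6.25 [0.49556656 0.19212751 0.28475517] [-1.03729175 -2.87426508  0.30204214] [-0.06239815 -0.68728041 -1.39606762] [ 0.04675353 -0.03544047  0.00064529] 0.009385835819565801
1446 [-0.16795511 -0.12239875  0.07914095] 11.740259248242102 far top z 0.05316553081412579
up in tool [ 1.97132709e-05 -2.07881429e-01 -9.78154032e-01]
```

The tilt is now 11.7° with the far corner still on the rim, so I'll lift straight up.

Request:
{"method": "servo_tool", "body": {"increments": [{"slide": [0,-0.8,-3.9],"dr": [0,0,0],"jaw": 1},{"slide": [0,-1.7,-7.8],"dr": [0,0,0],"jaw": 1},{"slide": [0,-2.5,-11.7],"dr": [0,0,0],"jaw": 1},{"slide": [0,-3.3,-15.7],"dr": [0,0,0],"jaw": 1},{"slide": [0,-4.2,-19.6],"dr": [0,0,0],"jaw": 1},{"slide": [0,-5.0,-23.5],"dr": [0,0,0],"jaw": 1},{"slide": [0,-6.2,-29.3],"dr": [0,0,0],"jaw": 1},{"slide": [0,-7.5,-35.2],"dr": [0,0,0],"jaw": 1},{"slide": [0,-9.4,-44],"dr": [0,0,0],"jaw": 1},{"slide": [0,-12.5,-58.7],"dr": [0,0,0],"jaw": 1},{"slide": [0,-16.6,-78.2],"dr": [0,0,0],"jaw": 1},{"slide": [0,-20.8,-97.8],"dr": [0,0,0],"jaw": 1},{"slide": [0,-25,-117.4],"dr": [0,0,0],"jaw": 1},{"slide": [0,-25,-117.4],"dr": [0,0,0],"jaw": 1},{"slide": [0,-25,-117.4],"dr": [0,0,0],"jaw": 1}]}}

```text
t: 7.8
tool_pos: [0.4956, 0.1921, 0.4055]
orientation: [-1.038, -2.876, 0.301]
force: [-0.5, 0.4, -1.1]
opening: 0.0098
gripper_force: 50.0
```

```bash
python3 - <<'E'
from h import *
s=read_state(); print(s['t'],s['tool_pos'],s['force'],s['wrist_torque'],s['opening'],s['q'])
for n in ('scene','top'):
    p,im,d=snap(n); cv2.imwrite(f'pics/{n}5.png',im[:,:,::-1]); np.savez(n+'5.npz',im=im,W=cloud(p,d))
R0=R.from_rotvec(s['orientation']); p=np.array(s['tool_pos'])
# grasp: level tool; tray centre relative to tab in tool(level) frame
c=np.array([.535,.2341,.0541]); g=np.array([.467,.1576,.2418]); off=down(np.radians(50.3)).inv().apply(c-g); print('mid in tool',off)
pan=np.array([.511,-.1765,.0155])
for yaw in (50.3,25,15,0):
    D=down(np.radians(yaw)); tcp=pan+[0,0,.155]-D.apply(off); print(yaw,tcp,np.hypot(*tcp[:2]),[x.round(4) for x in goal(tcp,D,s)])
E
```

```text
7.8 [0.49560884 0.1920834  0.40545519] [-0.49060177  0.44558685 -1.10979524] [ 0.03154746 -0.04014758  0.00732042] 0.00981253652925311 [ 0.31342648  0.04117585  1.58875781 -0.11219785  1.68693563 -0.56771618]
mid in tool [-0.00345343  0.10229528  0.1877    ]
50.3 [ 0.443  -0.253   0.3582] 0.5101548784437918 [array([-243.7424, -358.1722,  124.1062]), array([-0.208 ,  0.0009,  0.    ])]
25 [ 0.41682951 -0.21660198  0.3582    ] 0.4697480796715853 [array([-200.3583, -347.1304,  121.7376]), array([-0.2044,  0.0468,  0.44  ])]
15 [ 0.41129654 -0.19964021  0.3582    ] 0.45718820252520914 [array([-185.2677, -337.8203,  119.7593]), array([-0.2011,  0.0649,  0.6139])]
0 [ 0.40870472 -0.17304657  0.3582    ] 0.44382954492739546 [array([-166.2887, -319.4213,  115.8594]), array([-0.1941,  0.0921,  0.8747])]
```

View pics/scene5.png

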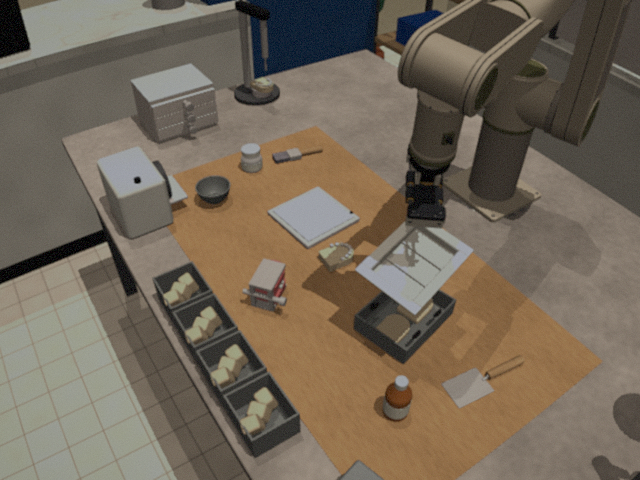

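The tray is clear of the pan and the pan hasn't moved. Next I'll carry it over the panel, levelling on the way.

Request:
{"method": "servo_tool", "body": {"increments": [{"slide": [-5,-7,2],"dr": [-0.004,0,0],"jaw": 1},{"slide": [-15,-21,7],"dr": [-0.012,0,0],"jaw": 1},{"slide": [-29,-43,15],"dr": [-0.025,0,0],"jaw": 1},{"slide": [-46,-68,24],"dr": [-0.04,0,0],"jaw": 1},{"slide": [-63,-93,32],"dr": [-0.054,0,0],"jaw": 1},{"slide": [-81,-118,41],"dr": [-0.069,0,0],"jaw": 1},{"slide": [-98,-143,50],"dr": [-0.083,0,0],"jaw": 1},{"slide": [-115,-168,58],"dr": [-0.098,0,0],"jaw": 1},{"slide": [-132,-193,67],"dr": [-0.112,0,0],"jaw": 1},{"slide": [-149,-218,76],"dr": [-0.127,0,0],"jaw": 1},{"slide": [-166,-243,84],"dr": [-0.141,0,0],"jaw": 1},{"slide": [-183,-268,93],"dr": [-0.156,0,0],"jaw": 1},{"slide": [-200,-294,102],"dr": [-0.171,0,0],"jaw": 1},{"slide": [-215,-315,109],"dr": [-0.183,0,0],"jaw": 1},{"slide": [-227,-333,115],"dr": [-0.193,0,0],"jaw": 1},{"slide": [-237,-347,120],"dr": [-0.202,0,0],"jaw": 1},{"slide": [-242,-354,123],"dr": [-0.206,0,0],"jaw": 1},{"slide": [-244,-358,124],"dr": [-0.208,0,0],"jaw": 1},{"slide": [-244,-358,124],"dr": [-0.208,0,0],"jaw": 1},{"slide": [-244,-358,124],"dr": [-0.208,0,0],"jaw": 1}]}}

```text
t: 9.9
tool_pos: [0.4432, -0.2525, 0.3579]
orientation: [-1.066, -2.955, 0.002]
force: [-0.2, -0.2, -1.0]
opening: 0.0097
gripper_force: 50.0
```

```bash
python3 - <<'E'
from h import *
s=read_state(); print(s['t'],s['tool_pos'],s['orientation'],s['force'],s['opening'],np.abs(s['dq']).max())
R0=R.from_rotvec(s['orientation']); print('predicted mid',np.array(s['tool_pos'])+R0.apply([-.0035,.1023,.1877]),'tool z',R0.apply([0,0,1]))
for n in ('scene','top'):
    p,im,d=snap(n); cv2.imwrite(f'pics/{n}6.png',im[:,:,::-1]); W=cloud(p,d); np.savez(n+'6.npz',im=im,W=W)
    w=W.reshape(-1,3); bright=im.reshape(-1,3).min(1)>90
    f=w[(abs(w[:,0]-.511)<.15)&(abs(w[:,1]+.1765)<.15)&(w[:,2]>.155)&(w[:,2]<.185)]
    if len(f)>50:
        A=np.c_[f[:,:2]-[.511,-.1765],np.ones(len(f))]; z=f[:,2]
        for i in range(5):
            k=np.linalg.lstsq(A,z,rcond=None)[0]; r=abs(z-A@k); g=r<max(.002,np.percentile(r,85)); A,z=A[g],z[g]
        print(n,len(f),len(z),'slope deg',np.degrees(k[:2]),'z',k[2],cv2.minAreaRect((A[:,:2]*1000).astype(np.float32)))
E
```

```text
9.9 [ 0.44317674 -0.25254576  0.35788705] [-1.06562446e+00 -2.95456816e+00  1.79757442e-03] [-0.15578766 -0.22181606 -1.03524439] 0.00965942055185125 0.010226165424530271
predicted mid [ 0.51096834 -0.17618699  0.17005077] tool z [-1.07302641e-03 -8.29801130e-04 -9.99999080e-01]
scene 1644 1002 slope deg [-0.11833389 -0.22497793] z 0.16872518671112802 ((-0.8861312866210938, 0.7395782470703125), (202.6683349609375, 153.6817626953125), 13.707534790039062)
top 2076 1200 slope deg [-0.14387585 -0.01430203] z 0.16918269229987154 ((-0.0163726806640625, 1.6478500366210938), (199.9067840576172, 150.45562744140625), 13.374261856079102)
```

View pics/scene6.png

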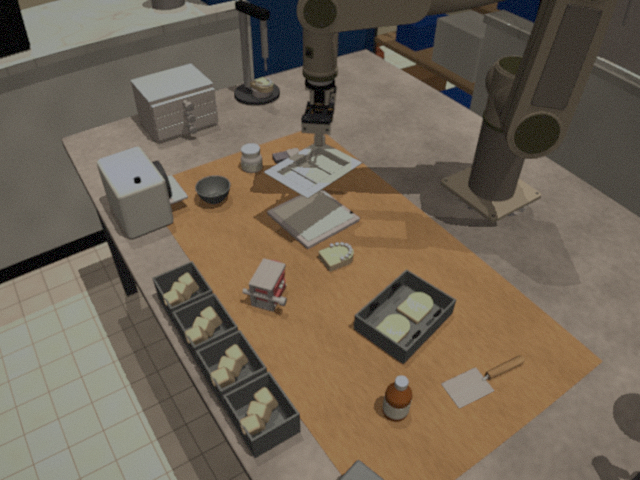

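View pics/top6.png

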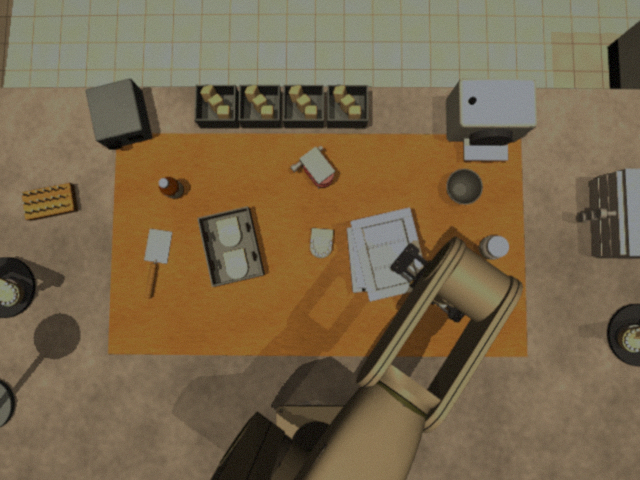

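The tray is level to within 0.3° and centred to within 2 mm, about 154 mm above the panel. The pan and bystanders haven't moved. I'll let it settle briefly and hand in.

Request:
{"method": "servo_tool", "body": {"increments": [{"slide": [0,0,0],"dr": [0,0,0],"jaw": 1},{"slide": [0,0,0],"dr": [0,0,0],"jaw": 1},{"slide": [0,0,0],"dr": [0,0,0],"jaw": 1},{"slide": [0,0,0],"dr": [0,0,0],"jaw": 1},{"slide": [0,0,0],"dr": [0,0,0],"jaw": 1}]}}

```text
t: 10.5
tool_pos: [0.4431, -0.2531, 0.358]
orientation: [-1.066, -2.955, 0.002]
force: [0.5, -0.3, -1.7]
opening: 0.0096
gripper_force: 50.0
```

```bash
python3 -c "
from plant import *
print(close_job())"
```

```text
the job is handed in; nothing more can be done
None
```

The job is handed in after 10.5 s: I peeled the tray out tab-first to 11.7° with the far corner still on the rim, then lifted it clear, and the gripper now holds it level and still, centred within 2 mm about 15 cm above the panel; the last pictures show nothing else disturbed.

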